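Open the filter unit: press the snap tab, push the cover back

ROBOT

A 7-joint arm with a two-finger parallel gripper is mounted at the origin on a cart in front of the work surface, level with it; the furniture and walls round the work are solid. World frame = base frame: x ahead of the robot, y to its left, z up, the work surface at z = 0. Lengths are in m, angles in rad, forces in N, time in s.
With the tool pointing down it reaches from about 0.425 to 0.875 m from the base axis. Payload 8.4 kg.
Tool frame: the origin (TCP) lies at the very end of the fingers, on their centre line; the grasp point (between the pads) lies 19 mm behind it; z points along the fingers, y is the line along which they close (so a half turn about z gives the same grasp; the last joint's range is limited). The gripper opens to 87 mm and grips with 3 to 60 N. Pads are 19 mm wide; open, the fingers measure 117 mm over their backs; the gripper's body (75 mm by 190 mm) begins 51 mm behind the grasp point.
Start: joints at [-1.291, 0.333, 0.04, 1.465, -0.013, 1.343, -0.059], TCP at [0.24, 0.604, 0.223] pointing down, gripper open.
Joint ranges: [-2.58, 2.58], [-0.38, 2.09], [-1.3, 1.39], [0.25, 2.4], [-1.5, 4.64], [0.08, 2.09], [-2.65, 2.65]. Speed limits (rad/s): [2.22, 2.22, 2.79, 2.79, 3.14, 3.14, 3.14].

INTERFACE

Orientations are given as a unit quaternion [w, x, y, z].
In Python, from workcell import arm gives the robot as it stands.
- The arm moves only by the tool carry_out, never from a script. Its argument "increments" is a list of rows, each an object with "delta_pos": the shift along the tool's x, y, z in m, a list of three; "roll": the turn about the tool's z in degrees. In form: [{"delta_pos": [x, y, z], "roll": roll}, ...]. A call has 1 to 12 rows; each row is the pose to reach, as a shift and turn from the pose commanded when the call began, along the tool's axes at that moment; what a row does not reach only later rows make up. A row lasts 1/12 s, in which the tool goes at most 41.7 mm and 7.16 degrees, less where a joint would pass 70% of its speed; a pose out of reach is approached as far as the arm can. A call with a gripper value outside its range is refused whole. "claw" is the finger opening in m, from 0 to 0.087, set as the call begins (left out, the last holds). The fingers move at their own pace and stop on an object; "grip_force" is the grip in N (left out, the last holds). Time passes only in rows, so rows that repeat a pose let the fingers close. It gives the time, the measured TCP pose, the force, the opening and the grip force at its end, in the units of the state.
- arm.observe(): the state, without advancing time (a new reading comes with each control period).
- arm.read_camera(name): name is "side" or "top" or "wrist"; returns a dict with "color" (400x640x3 uint8, red, green, blue), "z_map" (400x640 float32, m along the optical axis (not along the pixel's ray), 0 where there is no reading), "fx", "fy", "cx", "cy" (pixels), "R" (3x3) and "t" (3): a world point X has camera coordinates R X + t; the wrist camera has in their place "tool_from_camera" (4x4, takes a point from camera to tool coordinates, whose origin is the TCP and whose axes are the flange's). Camera axes: x right, y down, z forward; pixel columns grow to the right and rows downward; lengths in m; the calibration is good to about 2 mm. A picture is of the moment at which its call begins: read the wrist's pose just before it.
- arm.finish_job(): hands the job in; it is judged then, once.
The state is a dict: "time_s": time; "joints": joint angles; "dq": joint speeds; "tau": joint torques, N m; "tool_pos": TCP position; "ee_rot": TCP orientation; "wrist_force": force on the tool from outside, world axes, zero at the start; "ft_torque": the same for the moment, N m; "finger_gap": opening from 0.0 (shut) to 1.0 (fully open); "grasp_force": force on a finger pad.
Only numpy, scipy, OpenCV 4.12 (cv2) and the standard library are available. Lean on these libraries where they do the work, as an engineer would, in place of code of your own. Each camera call takes 0.05 s, during which the arm holds its last target. There are 200 camera calls.

TASK

Open the small grey filter unit: press its orange snap tab down until the blue cover is released and springs a little way along its rails, then push the cover on, away from the ejector end and towards the end stop, until the filter well beneath it is completely uncovered. Nothing needs gripping: press and push only, do not lift the cover, leave the other things on the table where they are, and finish with the hand clear of everything.

Things in the scene. Friction and masses are not known exactly. Their poses are not given: they have to be found in the camera images.
- filter_unit: low grey filter housing fixed to the table, 255 mm along x, 110 wide; deck 40 mm high. Origin: centre of the underside, at table height (x runs from -130 to +125 mm). +x is the way the cover slides (away from the robot, give or take 35 degrees), +y left. Aluminium rails along x at y = +-38 to +-54 mm, tops 52 mm high. -x end: ejector block, 47 mm high; +x end: end stop, 52 mm high
- well (a point): centre of the mouth of the filter well, an opening in the unit's deck 73 mm along x, 60 along y (x = -85 to -12 mm of the unit), hidden under the shut cover. The deck from there to the end stop is where the opened cover lies
- cover: loose blue cover, 90 g, captive under the rails' lips; plate 100 x 84 x 6 mm with a raised block 56 mm wide, x = -35 to +50 mm, 28 mm high. Origin: centre of the underside, axes as the unit's. Shut: x = -45 mm in the unit's frame, 40 mm above the table. Released, it springs about 12 mm to +x. Well uncovered beyond x = +38 mm; end stop at +67 mm. Pushing it takes 1 to 6 N (the sprung catch rubs on it)
- push_face (a point): centre of the flat upright face at the -x end of the cover's raised block, the face to push on: 56 mm wide, 46 to 68 mm above the table; moves with the cover. In front of it (-x) lie 15 mm of the cover's flat plate (top 46 mm above the table), then the ejector block (47 mm high)
- tab_top (a point): centre of the top of the orange tab, a flat pad 34 x 34 mm in a pod beside the right (-y) rail, 60 mm above the table at rest; moves with the tab. The pod's walls are 45 mm high
- snap_tab (a joint): how far the tab is pressed straight down, m: 0 at rest, 0.009 fully pressed (stop). The cover is released at 0.006 to 0.008. A spring lifts the tab when let go (1.5 N at rest, 4 N fully pressed; a few N more while the cover bears on the catch); once the cover has moved over the catch, the tab stays partly down under it
- dropper_pink: small dropper bottle with pink liquid and grey-white cap, 34 mm wide, 62 high, loose bystander; origin at the centre of its underside. It stands to the right of the filter unit
- dropper_teal: small dropper bottle with blue-green liquid and grey-white cap, 34 mm wide, 62 high, loose bystander; origin at the centre of its underside
- beaker: small clear beaker with blue-green liquid, 46 mm wide, 58 high, loose bystander; origin at the centre of its underside
- bench_timer: white bench timer with three coloured buttons, 62 x 66 x 20 mm, loose bystander; origin at the centre of its underside
Mind the look-alikes: they are no part of the job. What is meant by the cover is not brown, and is the larger of those in its own colour.

How it is judged:
By the outcome, as a careful person would: the job done as asked, in the order asked, and still so for the second after the job is handed in, with the robot touching nothing.
It also fails if it takes over 40 s, if anything falls off the work surface, if the arm or the gripper's body presses on something with over 40 N, if the wrist force passes 120 N, or if a joint passes its speed limit or range.

## Working session

There is one attempt and no reset: what is moved stays moved. The work goes in short steps, Python scripts to look and compute and a tool call to move; the robot and the scene stay as the last step left them, time stands still between calls to the robot, and variables do not carry over. Pictures are saved under pics/ and viewed, at most 10 in all, crops included, and the job is handed in when it is done.

Besides the shell and the picture viewer there is one more tool, called after "Call:" by a JSON object that holds its "method" and its "body". carry_out: Moves the arm, as the interface text tells. Its arguments: {"type":"object","properties":{"increments":{"type":"array","items":{"type":"object","properties":{"delta_pos":{"type":"array","items":{"type":"number"}},"roll":{"type":"number"}}}},"claw":{"type":"number"},"grip_force":{"type":"number"}},"required":["increments"]}

```bash
mkdir -p pics; cat > h.py <<'E'
import numpy as np, cv2
from workcell import arm
def snap(n,f):
    s=arm.observe(); c=arm.read_camera(n); cv2.imwrite(f'pics/{f}.png',c['color'][:,:,::-1]); 
    if n=='wrist': c['s_pos']=s['tool_pos']; c['s_rot']=s['ee_rot']
    np.savez(f'pics/{f}.npz',**c); return c
def world(c,u,v,z=None):
    """pixel to world; with z given: intersect the ray with that height, else depth"""
    r=np.array([(u-c['cx'])/c['fx'],(v-c['cy'])/c['fy'],1.])
    if 'R' in c: R=c['R'].T; o=-R@c['t']
    else:
        from scipy.spatial.transform import Rotation as Ro
        w,x,y,q=c['s_rot']; T=Ro.from_quat([x,y,q,w]).as_matrix(); M=c['tool_from_camera']
        R=T@M[:3,:3]; o=T@M[:3,3]+c['s_pos']
    d=R@r
    if z is None: k=float(c['z_map'][int(v),int(u)])
    else: k=(z-o[2])/d[2]
    return np.round(o+k*d,4)
E
python3 - <<'E'
from h import *
s=arm.observe(); print(s['tool_pos'],s['ee_rot'],s['wrist_force'],s['time_s'])
snap('top','top0'); snap('side','side0')
E
```

```text
[0.24021045 0.60347102 0.22167142] [-1.19798958e-04  1.88289487e-01  9.82113245e-01 -7.93308299e-04] [ 0.59645152 -0.11400375 -0.05030954] 0.0
```

View pics/top0.png

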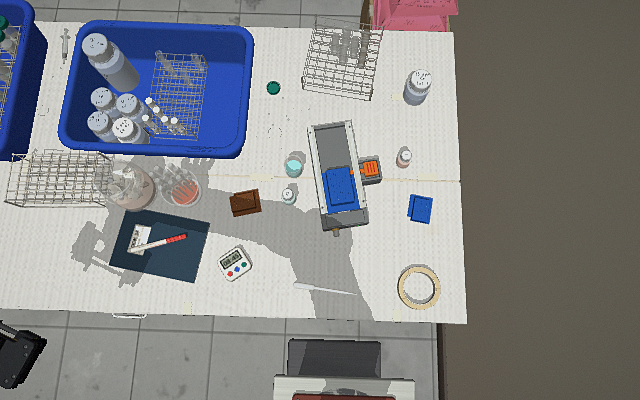

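View pics/side0.png

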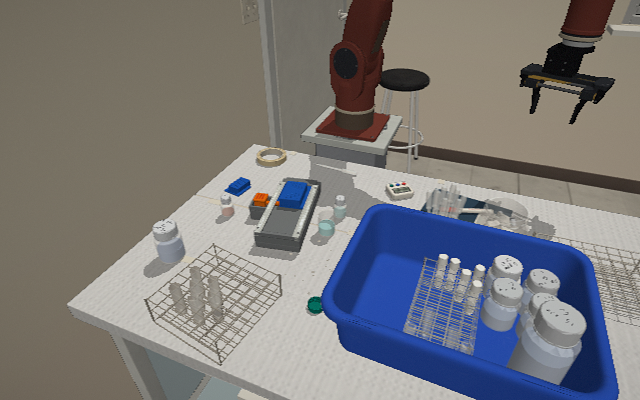

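The top view shows three candidates for the cover: blue at (340,188) on the grey unit, a smaller loose blue one at (420,208), and a brown one at (245,202). The one at (340,188) fits: it is blue, the larger of the two, and sits between the rails. The orange tab is at (371,169). An enlarged crop will confirm this.

```bash
python3 - <<'E'
from h import *
c=dict(np.load('pics/top0.npz'))
cv2.imwrite('pics/crop0.png',cv2.resize(c['color'][110:245,280:445,::-1],None,fx=4.4,fy=4.4,interpolation=cv2.INTER_CUBIC))
print(c['fx'])
for u,v in [(371,169),(340,180),(335,150)]: print(u,v,world(c,u,v))
E
```

```text
429.0403118921062
371 169 [ 0.6278 -0.0535  0.0637]
340 180 [0.5977 0.0194 0.066 ]
335 150 [0.6816 0.0322 0.0392]
```

View pics/crop0.png

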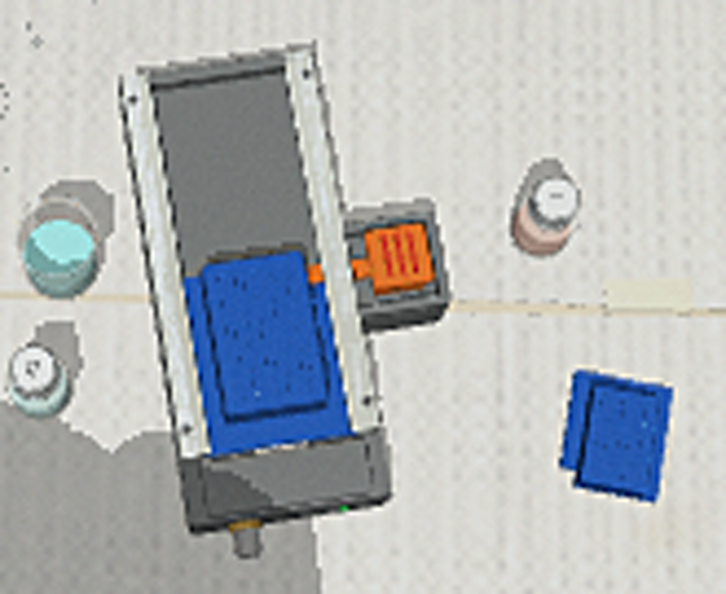

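```bash
python3 - <<'E'
from h import *
c=dict(np.load('pics/top0.npz'))
P=lambda x,y,z: world(c,280+x/4.4,110+y/4.4,z)
tab=P(399,258,.06); face=P(275,410,.068)
a=P(187,428,.052)-P(132,98,.052); b=P(367,400,.052)-P(306,73,.052)
for d in (a,b): print('yaw',np.degrees(np.arctan2(-d[1],-d[0])),np.linalg.norm(d))
print('rail sep',P(132,98,.052)-P(306,73,.052))
print('tab',tab,'face',face)
yaw=np.arctan2(*(-(a+b))[[1,0]]); print(np.degrees(yaw))
U=np.array([[np.cos(yaw),np.sin(yaw)],[-np.sin(yaw),np.cos(yaw)]])
print('tab-face in unit axes',U@(tab-face)[:2])
s=arm.observe(); q=s['ee_rot']
from scipy.spatial.transform import Rotation as Ro
T=Ro.from_quat([*q[1:],q[0]]).as_matrix(); print(T.round(3))
print('tool y ang',np.degrees(np.arctan2(T[1,1],T[0,1])))
for p in (tab,face): print(T.T@(p+[0,0,0]-s['tool_pos']))
E
```

```text
yaw 10.95596799338643 0.1904716251833852
yaw 10.771598709625996 0.18994686099012004
rail sep [-0.0179  0.0966  0.    ]
tab [ 0.6298 -0.0532  0.06  ] face [0.5416 0.0126 0.068 ]
10.863910514729683
tab-face in unit axes [ 0.07421747 -0.08124437]
[[-0.929  0.37  -0.   ]
 [ 0.37   0.929 -0.001]
 [-0.    -0.001 -1.   ]]
tool y ang 68.29635114311267
[-0.60478175 -0.46588596  0.16248462]
[-0.49850181 -0.43737893  0.15443449]
```

The crop confirms it: the blue cover is between the rails, its push face is at crop (275,410), and the tab is at crop (399,258). The yaw is about 10.9° and the sizes agree with those given. I'm moving off now with the fingers closed.

Call:
{"method": "carry_out", "body": {"increments": [{"delta_pos":[-0.03,-0.023,0],"roll":-3},{"delta_pos":[-0.06,-0.047,0],"roll":-6},{"delta_pos":[-0.09,-0.07,0],"roll":-9},{"delta_pos":[-0.12,-0.093,0],"roll":-12},{"delta_pos":[-0.15,-0.117,0],"roll":-15},{"delta_pos":[-0.18,-0.14,0],"roll":-18},{"delta_pos":[-0.21,-0.163,0],"roll":-21},{"delta_pos":[-0.24,-0.187,0],"roll":-24},{"delta_pos":[-0.27,-0.21,0],"roll":-27},{"delta_pos":[-0.3,-0.233,0],"roll":-30},{"delta_pos":[-0.33,-0.257,0],"roll":-32.6},{"delta_pos":[-0.36,-0.28,0],"roll":-32.6}], "claw": 0}}

```text
time_s: 1.1
tool_pos: [0.4717, 0.2086, 0.2224]
ee_rot: [-0.0, -0.096, 0.995, -0.0]
wrist_force: [0.3, 0.1, 1.1]
finger_gap: 0.175
grasp_force: 0.0
```

```bash
cat >> h.py <<'E'
from scipy.spatial.transform import Rotation as Ro
TAB=np.array([.6298,-.0532,.06]); FACE=np.array([.5416,.0126,.068])
def rel(*ps):
    s=arm.observe(); q=s['ee_rot']; T=Ro.from_quat([*q[1:],q[0]]).as_matrix()
    print(s['time_s'],s['tool_pos'].round(4),'yang',np.degrees(np.arctan2(T[1,1],T[0,1])).round(2),'F',np.round(s['wrist_force'],1),s['finger_gap'])
    for p in ps: print((T.T@(np.array(p)-s['tool_pos'])).round(4))
E
python3 -c "
from h import *
rel(TAB)"
```

```text
1.1 [0.4717 0.2086 0.2224] yang 101.06 F [0.3 0.1 1.1] 0.175169156339919
[-0.105  -0.2873  0.1624]
```

Call:
{"method": "carry_out", "body": {"increments": [{"delta_pos":[-0.012,-0.03,0.0],"roll":0},{"delta_pos":[-0.024,-0.065,0.0],"roll":0},{"delta_pos":[-0.036,-0.1,0.0],"roll":0},{"delta_pos":[-0.05,-0.135,0.02],"roll":0},{"delta_pos":[-0.063,-0.17,0.04],"roll":0},{"delta_pos":[-0.076,-0.205,0.06],"roll":0},{"delta_pos":[-0.089,-0.24,0.075],"roll":0},{"delta_pos":[-0.1,-0.27,0.085],"roll":0},{"delta_pos":[-0.105,-0.287,0.09],"roll":0},{"delta_pos":[-0.105,-0.287,0.09],"roll":0},{"delta_pos":[-0.105,-0.287,0.09],"roll":0}]}}

```text
time_s: 2.02
tool_pos: [0.6282, -0.0526, 0.1316]
ee_rot: [-0.001, -0.094, 0.996, -0.0]
wrist_force: [-0.6, 1.1, -0.3]
finger_gap: 0.008
grasp_force: 0.0
```

```bash
python3 -c "
from h import *
rel(TAB,FACE)
c=snap('wrist','w1')
print(c['tool_from_camera'].round(3))"
```

```text
2.0167 [ 0.6282 -0.0526  0.1316] yang 100.76 F [-0.6  1.1 -0.3] 0.008481210021066518
[-0.0016 -0.0009  0.0716]
[0.0728 0.0802 0.0637]
[[ 0.001 -0.957 -0.288  0.079]
 [ 1.     0.     0.001 -0.001]
 [-0.001 -0.288  0.957 -0.16 ]
 [ 0.     0.     0.     1.   ]]
```

View pics/w1.png

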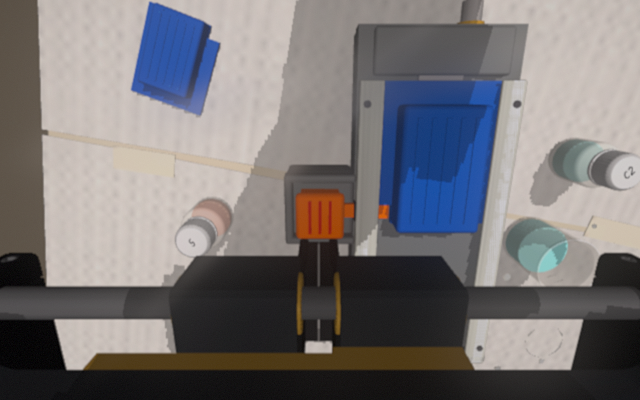

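```bash
python3 -c "
from h import *
c={k:(v if v.ndim else float(v)) for k,v in np.load('pics/w1.npz').items()}
for u,v in [(298,192),(336,192),(318,200),(318,215),(318,225),(318,236),(336,236),(400,106),(491,106),(446,106),(446,112),(446,100),(446,95),(398,232),(478,232)]: print(u,v,world(c,u,v), world(c,u,v,.06 if v>180 and u<350 else .068))"
```

```text
298 192 [ 0.6235 -0.0696  0.0317] [ 0.6156 -0.0694  0.06  ]
336 192 [ 0.6155 -0.0424  0.0417] [ 0.6108 -0.0442  0.06  ]
318 200 [ 0.6191 -0.055   0.0582] [ 0.6186 -0.0551  0.06  ]
318 215 [ 0.6298 -0.053   0.0583] [ 0.6292 -0.0531  0.06  ]
318 225 [ 0.6365 -0.0517  0.0596] [ 0.6364 -0.0517  0.06  ]
318 236 [ 0.6444 -0.0502  0.0601] [ 0.6444 -0.0502  0.06  ]
336 236 [ 0.643  -0.0375  0.0578] [ 0.6421 -0.0378  0.06  ]
400 106 [ 0.5482 -0.0134  0.0488] [ 0.5484 -0.0177  0.068 ]
491 106 [0.5378 0.0388 0.0634] [0.538  0.0366 0.068 ]
446 106 [0.5431 0.0108 0.0648] [0.5432 0.0097 0.068 ]
446 112 [0.5465 0.0116 0.0655] [0.5466 0.0108 0.068 ]
446 100 [0.5386 0.0169 0.0441] [0.5398 0.0087 0.068 ]
446 95 [0.5356 0.0157 0.045 ] [0.537  0.0079 0.068 ]
398 232 [0.6289 0.0022 0.0662] [0.6283 0.0016 0.068 ]
478 232 [0.6268 0.0704 0.0391] [0.6182 0.0546 0.068 ]
```

The wrist view agrees: the tab top is centred at pixel (318,215), about (0.630,-0.053,0.060), and the push face edge is at row 106. I'm pressing now.

Call:
{"method": "carry_out", "body": {"increments": [{"delta_pos":[-0.001,-0.001,0.03],"roll":0},{"delta_pos":[-0.0015,-0.001,0.055],"roll":0},{"delta_pos":[-0.0015,-0.001,0.066],"roll":0},{"delta_pos":[-0.0015,-0.001,0.071],"roll":0},{"delta_pos":[-0.0015,-0.001,0.074],"roll":0},{"delta_pos":[-0.0015,-0.001,0.077],"roll":0},{"delta_pos":[-0.0015,-0.001,0.079],"roll":0},{"delta_pos":[-0.0015,-0.001,0.08],"roll":0},{"delta_pos":[-0.0015,-0.001,0.08],"roll":0},{"delta_pos":[-0.0015,-0.001,0.08],"roll":0}]}}

```text
time_s: 2.9
tool_pos: [0.6311, -0.0519, 0.0533]
ee_rot: [0.001, -0.095, 0.995, -0.0]
wrist_force: [0.5, 2.6, 2.9]
finger_gap: 0.001
grasp_force: 1.6
```

```bash
python3 -c "
from h import *
rel(TAB,FACE)
c=snap('top','t2')
cv2.imwrite('pics/t2c.png',cv2.resize(c['color'][110:245,280:445,::-1],None,fx=4.4,fy=4.4))
h=dict(np.load('pics/top0.npz'))
# leading edge of block top shift: rows of blue along cover centre
for d in (h,c):
    a=cv2.cvtColor(d['color'],cv2.COLOR_RGB2HSV); m=cv2.inRange(a,(100,120,60),(125,255,255))[130:235,300:375]
    ys,xs=np.nonzero(m); print(ys.min()+130,ys.max()+130,len(ys))
"
```

```text
2.9 [ 0.6311 -0.0519  0.0533] yang 100.91 F [0.5 2.6 2.9] 0.0005770011045354979
[ 0.0015 -0.001  -0.0067]
[ 0.0757  0.0803 -0.0148]
167 213 1324
164 208 747
```

View pics/t2c.png

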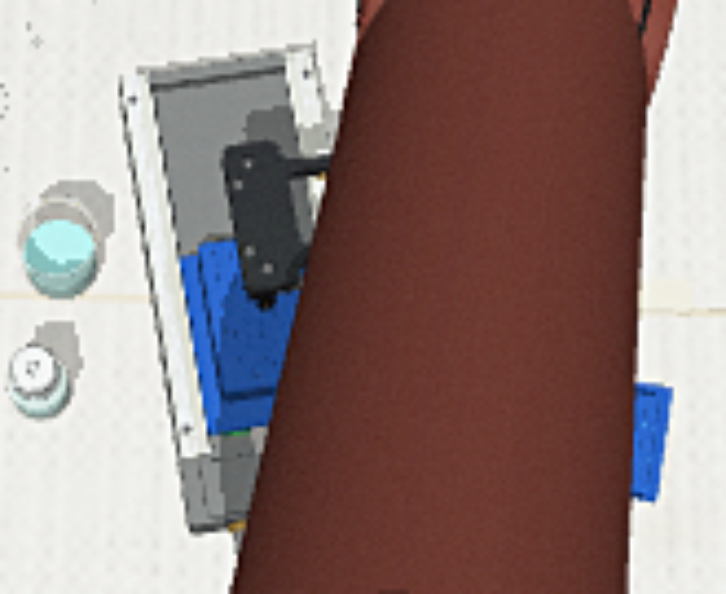

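The cover has sprung: its rear edge moved from crop row 455 to 433, about 12 mm. Next I lift off the tab and go behind the push face.

Call:
{"method": "carry_out", "body": {"increments": [{"delta_pos":[0,0,-0.025],"roll":0},{"delta_pos":[0,0,-0.05],"roll":0},{"delta_pos":[0.015,0.014,-0.055],"roll":0},{"delta_pos":[0.04,0.036,-0.055],"roll":0},{"delta_pos":[0.065,0.06,-0.055],"roll":0},{"delta_pos":[0.085,0.078,-0.055],"roll":0},{"delta_pos":[0.09,0.08,-0.05],"roll":0},{"delta_pos":[0.09,0.08,-0.035],"roll":0},{"delta_pos":[0.09,0.08,-0.02],"roll":0},{"delta_pos":[0.09,0.08,-0.01],"roll":0},{"delta_pos":[0.09,0.08,-0.005],"roll":0},{"delta_pos":[0.09,0.08,-0.005],"roll":0}]}}

```text
time_s: 3.95
tool_pos: [0.5263, 0.0087, 0.0564]
ee_rot: [-0.001, -0.095, 0.996, -0.0]
wrist_force: [-0.9, -0.6, 0.1]
finger_gap: 0.002
grasp_force: 0.0
```

```bash
python3 -c "
from h import *
rel(TAB,FACE)
c=snap('wrist','w2')"
```

```text
3.95 [0.5263 0.0087 0.0564] yang 100.85 F [-0.9 -0.6  0.1] 0.0015665181882063136
[-0.09   -0.0803 -0.0037]
[-0.0157  0.0009 -0.0116]
```

View pics/w2.png

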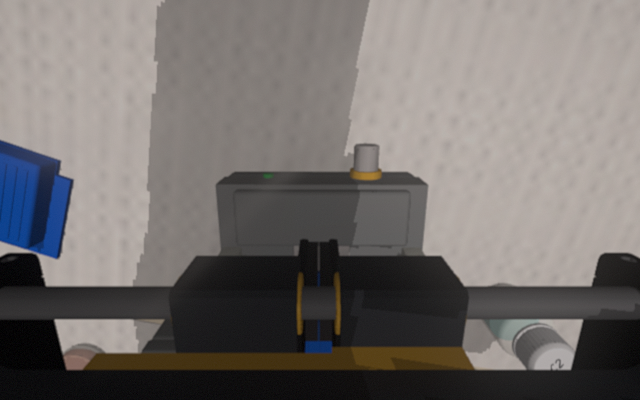

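The fingers are centred behind the push face, over the ejector block. Pushing about 106 mm.

Call:
{"method": "carry_out", "body": {"increments": [{"delta_pos":[-0.006,0,0],"roll":0},{"delta_pos":[-0.012,0,0.001],"roll":0},{"delta_pos":[-0.018,0,0.001],"roll":0},{"delta_pos":[-0.026,0,0.001],"roll":0},{"delta_pos":[-0.036,0,0.001],"roll":0},{"delta_pos":[-0.047,0,0.001],"roll":0},{"delta_pos":[-0.058,0,0.001],"roll":0},{"delta_pos":[-0.07,0,0.001],"roll":0},{"delta_pos":[-0.082,0,0.001],"roll":0},{"delta_pos":[-0.093,0,0.001],"roll":0},{"delta_pos":[-0.101,0,0.001],"roll":0},{"delta_pos":[-0.106,0,0.001],"roll":0}]}}

```text
time_s: 5.0
tool_pos: [0.6323, 0.0298, 0.0564]
ee_rot: [0.0, -0.095, 0.995, -0.0]
wrist_force: [-1.8, -0.3, 1.6]
finger_gap: 0.008
grasp_force: 0.7
```

Call:
{"method": "carry_out", "body": {"increments": [{"delta_pos":[0,0,0],"roll":0},{"delta_pos":[0,0,0],"roll":0}]}}

```text
time_s: 5.17
tool_pos: [0.6311, 0.0295, 0.0564]
ee_rot: [0.0, -0.095, 0.995, -0.0]
wrist_force: [-1.2, -0.5, 1.3]
finger_gap: 0.004
grasp_force: 0.0
```

```bash
python3 -c "
from h import *
rel(FACE)"
```

```text
5.1667 [0.6311 0.0295 0.0564] yang 100.9 F [-1.2 -0.5  1.3] 0.004191401026352979
[ 0.0911  0.0003 -0.0116]
```

Contact was held throughout. Now I back off, lift clear and look.

Call:
{"method": "carry_out", "body": {"increments": [{"delta_pos":[0.008,0,0],"roll":0},{"delta_pos":[0.012,0,-0.01],"roll":0},{"delta_pos":[0.015,0,-0.04],"roll":0},{"delta_pos":[0.02,0,-0.08],"roll":0},{"delta_pos":[0.04,0,-0.12],"roll":0},{"delta_pos":[0.06,0,-0.15],"roll":0},{"delta_pos":[0.08,0,-0.17],"roll":0},{"delta_pos":[0.08,0.035,-0.18],"roll":0},{"delta_pos":[0.08,0.07,-0.18],"roll":0},{"delta_pos":[0.08,0.105,-0.18],"roll":0},{"delta_pos":[0.08,0.14,-0.18],"roll":0},{"delta_pos":[0.08,0.175,-0.18],"roll":0}]}}

```text
time_s: 6.17
tool_pos: [0.518, 0.1871, 0.2377]
ee_rot: [0.001, -0.095, 0.996, 0.001]
wrist_force: [0.2, 0.2, 0.2]
finger_gap: 0.002
grasp_force: 0.0
```

Call:
{"method": "carry_out", "body": {"increments": [{"delta_pos":[0,0.035,0],"roll":0},{"delta_pos":[0,0.07,0],"roll":0},{"delta_pos":[0,0.1,0],"roll":0},{"delta_pos":[0,0.1,0],"roll":0},{"delta_pos":[0,0.1,0],"roll":0}]}}

```text
time_s: 6.58
tool_pos: [0.499, 0.2857, 0.237]
ee_rot: [-0.0, -0.097, 0.995, 0.0]
wrist_force: [-0.1, -1.1, -0.4]
finger_gap: 0.008
grasp_force: 0.0
```

```bash
python3 -c "
from h import *
rel()
c=snap('top','t3')
cv2.imwrite('pics/t3c.png',cv2.resize(c['color'][110:245,280:445,::-1],None,fx=4.4,fy=4.4))"
```

```text
6.5833 [0.499  0.2857 0.237 ] yang 101.09 F [-0.1 -1.1 -0.4] 0.008471542442427066
```

View pics/t3c.png

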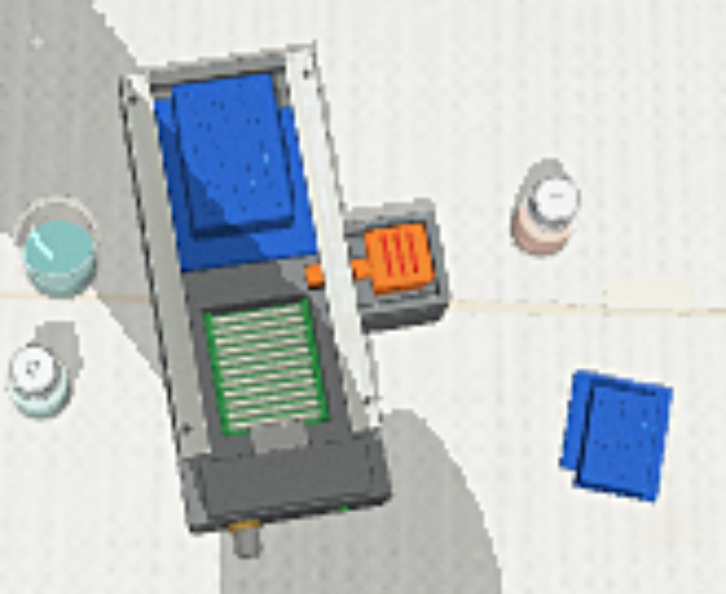

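The well, at crop (205-325, 300-430), is fully uncovered. The cover's rear edge is at about row 265, roughly 15-20 mm past the well, and the bystanders haven't moved. Handing in.

```bash
python3 -c "
from workcell import arm
print(arm.finish_job())"
```

```text
the job is handed in; nothing more can be done
None
```

The job is handed in: I pressed the tab, the cover sprang free, and I pushed it on until the filter well was completely uncovered; the last top view shows the hand clear and the nearby bottles and beaker where they were.

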